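Weigh a sample canister on a sprung hook scale

TASK

Weigh the wide sample canister: lift it by its grip tab, hang its frame on the sprung hook of the scale and ease it down slowly, feeling the load, until the hook carries the whole weight, so that the hook neither jerks nor is forced down when you let go. Once it hangs free and has stopped bobbing, press the hold key on the scale's console down and let it go; leave the canister hanging and the slim canister and the other things where they are.

Things in the scene. Friction and masses are not known exactly. Their poses are not given: they have to be found in the camera images.
- wide_canister: the canister to weigh: loose plain steel cylinder, 56 mm across, 50 mm high, with an upright metal hanging frame and a grey grip tab on top; 148 mm high in all; mass unknown, 0.15 to 0.65 kg. Origin: centre of its underside, z up. The frame (8 mm thick along x, 48 mm wide along y) has a window open along x: 36 mm wide (y), 64 to 106 mm above the underside. A half turn about z makes no difference
- wide_canister_bar (a point): middle of the underside of the wide canister's top bar, 106 mm above its underside: this face rests on the hook. The bar is 8 mm high, 8 mm along x, 48 mm along y; axes as the canister's
- wide_canister_tab (a point): where to grip the wide canister's tab, 136 mm above its underside and 30 mm above the underside of the top bar. The tab is 18 mm along x, 14 mm along y, 34 mm high (114 to 148 mm above the underside), over the middle of the bar; grip it across y from above, the fingertips staying above the bar (its top is 22 mm below this point)
- slim_canister: the other canister, to be left alone: same frame and tab, but its cylinder is only 36 mm in diameter. Origin at the centre of its underside
- stand: the fixed hook scale: grey base, a square aluminium column 269 mm high and, on its right (-y) side, a white console with a blank dark readout and the hold key. Origin on the bench under the column's axis; z up; the hook arm points along its -x
- hook_seat (a point): middle of the flat seat on top of the hook arm, 225 mm above the bench when empty, 128 mm from the column's axis; moves with the hook, axes as the stand's. The arm is a strip along x, 10 mm wide, 8 mm thick. The seat is 36 mm long; at its free (-x) end an upturned tip, at the inner end a shoulder, both 16 mm high. The window passes over the tip along +x, then the bar comes down across the seat
- hook (a joint): how far the hook has sunk, m: 0 when empty, positive down, stop at 0.10. Spring 80 N/m, so it ends at weight / 80 N/m (0.019 to 0.079) after bobbing, lightly damped, for some seconds. The scale is spoilt if the hook ever moves faster than 0.06 m/s, sinks beyond 0.094 or is pressed with over 12 N
- hold_key (a joint): travel of the hold key, m: 0 when up, 0.006 fully down (takes 5 N, springs back). Counts as pressed beyond 0.004; must not be pressed before the canister hangs free and still
- hold_key_top (a point): centre of the top face of the round hold key (26 mm in diameter), on the front part of the console; press straight down
- dropper_bottle: bystander: small bottle with a pointed dropper cap, 34 mm wide, 86 mm high. Origin at the centre of its underside
- beaker: bystander: clear beaker, 67 mm wide, 71 mm high. Origin at the centre of its underside
- forceps: bystander: steel forceps, 125 mm long, lying flat. Origin at the middle of the underside

How it is judged:
By the outcome, as a careful person would: the job done as asked, in the order asked, and still so for the second after the job is handed in, with the robot touching nothing.
It also fails if it takes over 72 s, if anything falls off the work surface, if the arm or the gripper's body presses on something with over 40 N, if the wrist force passes 120 N, or if a joint passes its speed limit or range.

ROBOT

A 6-joint arm with a two-finger parallel gripper is mounted at the origin on a cart in front of the work surface, level with it; the furniture and walls round the work are solid. World frame = base frame: x ahead of the robot, y to its left, z up, the work surface at z = 0. Lengths are in m, angles in rad, forces in N, time in s.
With the tool pointing down it reaches from about 0.35 to 1 m from the base axis. Payload 7.1 kg.
Tool frame: the origin (TCP) lies at the very end of the fingers, on their centre line; the grasp point (between the pads) lies 19 mm behind it; z points along the fingers, y is the direction in which the jaws open and shut (so a half turn about z gives the same grasp; the last joint's range is limited). The gripper opens to 85 mm and grips with 20 to 120 N. Pads are 22 mm wide; open, the fingers measure 114 mm over their backs; the gripper's body (76 mm by 85 mm) begins 54 mm behind the grasp point. The pads swing forward as they close: fully open they stand 13 mm farther back than shut.
Start: joints at [-1.119, 0.423, 1.63, -0, 1.089, -0.019], TCP at [0.284, -0.557, 0.231] pointing down, gripper open.
Joint ranges: [-3, 3], [-0.9, 2.11], [0.09, 2.58], [-1.31, 4.45], [0.11, 2.69], [-2.54, 2.54]. Speed limits (rad/s): [2.39, 2.39, 3.01, 3.14, 3.14, 3.14].

INTERFACE

Orientations are given as [roll, pitch, yaw] about the fixed x, y, z axes, in that order (R = Rz(yaw) Ry(pitch) Rx(roll)).
In Python, from plant import env, eyes, job gives the robot as it stands.
- The arm moves only by the tool move_arm, never from a script. Its argument "deltas" is text: rows parted by semicolons, each of 7 numbers parted by spaces: the shift along the world's x, y, z in cm, then the turn, a rotation vector about the world's x, y, z in degrees, then the opening, from 0 (shut) to 1 (fully open). A call has 1 to 5 rows; each row shifts and turns the commanded pose from where the row before left it; what a row does not reach is not made up. A row lasts 1/8 s, in which the tool goes at most 62.5 mm and 10.7 degrees, less where a joint would pass 70% of its speed; a pose out of reach is approached as far as the arm can. A call with a gripper value outside its range is refused whole. The fingers move at their own pace and stop on an object; the grip force is fixed at half the most. Time passes only in rows, so rows that do not move let the fingers close. It gives the time, the measured TCP pose, the force and the opening at its end, in the units of the state.
- env.get_obs(): the state, without advancing time (a new reading comes with each control period).
- eyes.get_image(name): name is "scene" or "top" or "wrist"; returns a dict with "pixels" (400x640x3 uint8, blue, green, red), "K" (3x3 intrinsics, pixels), "R" (3x3) and "t" (3): a world point X has camera coordinates R X + t; the wrist camera has in their place "mount" (4x4, takes a point from camera to tool coordinates, whose origin is the TCP and whose axes are the flange's). Camera axes: x right, y down, z forward; pixel columns grow to the right and rows downward; lengths in m; the calibration is good to about 2 mm. The wrist camera is an equidistant fisheye: a pixel r from the principal point sees the ray r / f radians off the axis. A picture is of the moment at which its call begins: read the wrist's pose just before it. There is no depth.
- job.job_done(): hands the job in, once; it reports no verdict.
The state is a dict: "t": time; "joint_pos": joint angles; "qd": joint speeds; "joint_efforts": joint torques, N m; "position": TCP position; "tool_rot": TCP orientation; "force": force on the tool from outside, world axes, zero at the start; "moment": the same for the moment, N m; "finger_gap": finger opening in m.
Only numpy, scipy, OpenCV 4.12 (cv2) and the standard library are available. Lean on these libraries where they do the work, as an engineer would, in place of code of your own. Each camera call takes 0.05 s, during which the arm holds its last target.

## Working session

There is one attempt and no reset: what is moved stays moved. The work goes in short steps, Python scripts to look and compute and a tool call to move; the robot and the scene stay as the last step left them, time stands still between calls to the robot, and variables do not carry over. Pictures are saved under pics/ and viewed, and the job is handed in when it is done.

Besides the shell and the picture viewer there is one more tool, called after "Call:" as a command line: name --argument value ..., lists and objects as JSON in quotes. move_arm: Moves the arm, as the interface text tells. Its arguments: {"type":"object","properties":{"deltas":{"type":"string"}},"required":["deltas"]}

```bash
mkdir -p pics; ls; python3 - <<'E'
from plant import env, eyes, job
import cv2
o=env.get_obs(); print(o)
for n in ("scene","top","wrist"):
    im=eyes.get_image(n); cv2.imwrite(f"pics/{n}0.png",im["pixels"])
    print(n,{k:v for k,v in im.items() if k!="pixels"})
E
```

```text
pics
{'t': 0.0, 'joint_pos': array([-1.11903942e+00,  4.23825604e-01,  1.63069742e+00, -2.24845147e-05,
        1.08860691e+00, -1.89913205e-02]), 'qd': array([-1.40184650e-03, -2.35233567e-03, -1.57336931e-04,  4.43172802e-05,
       -1.50183474e-03,  2.64446697e-04]), 'joint_efforts': array([-8.67283052e-04, -5.57391787e+01, -2.81746441e+01, -5.73781381e-05,
        7.35321752e-03,  1.01717683e-05]), 'position': array([ 0.28325232, -0.55651041,  0.23055229]), 'tool_rot': array([-3.14005527e+00, -9.29202962e-06,  4.70758663e-01]), 'force': array([0.72736519, 0.31508064, 1.10172235]), 'moment': array([-0.04111271,  0.00619651,  0.00438126]), 'finger_gap': 0.08544693569937925}
scene {'K': array([[399.47635847,   0.        , 319.86149464],
       [  0.        , 399.47635847, 200.95174106],
       [  0.        ,   0.        ,   1.        ]]), 'R': array([[ 0.61852554, -0.7854759 ,  0.02130197],
       [-0.29611191, -0.25811412, -0.91961668],
       [ 0.72783508,  0.56249863, -0.39223895]]), 't': array([-0.41959016,  0.26142715,  0.57973117])}
top {'K': array([[472.9487916 ,   0.        , 309.5705852 ],
       [  0.        , 472.9487916 , 201.76894748],
       [  0.        ,   0.        ,   1.        ]]), 'R': array([[-0.0045758 , -0.99990535,  0.01297483],
       [-0.99542488,  0.00331621, -0.09548981],
       [ 0.09543775, -0.01335242, -0.99534584]]), 't': array([-0.11354073,  0.56028246,  1.26106251])}
wrist {'K': array([[309.70691629,   0.        , 319.53206449],
       [  0.        , 309.70691629, 200.47581023],
       [  0.        ,   0.        ,   1.        ]]), 'mount': array([[ 1.24595517e-03, -9.65931762e-01, -2.58793892e-01,
         6.49393498e-02],
       [ 9.99998668e-01,  1.47643114e-03, -6.96222870e-04,
        -6.34761362e-04],
       [ 1.05459514e-03, -2.58792680e-01,  9.65932315e-01,
        -1.42927697e-01],
       [ 0.00000000e+00,  0.00000000e+00,  0.00000000e+00,
         1.00000000e+00]])}
```

View pics/scene0.png

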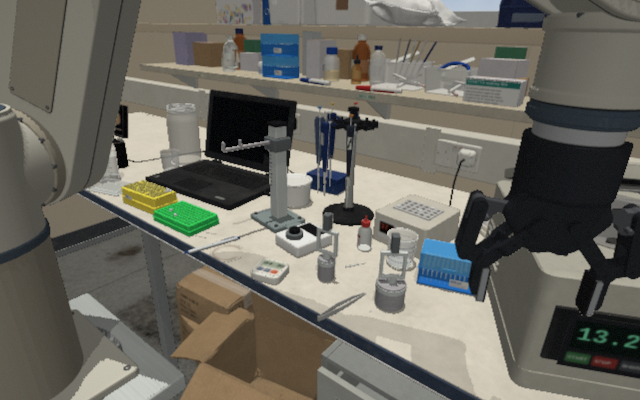

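View pics/top0.png

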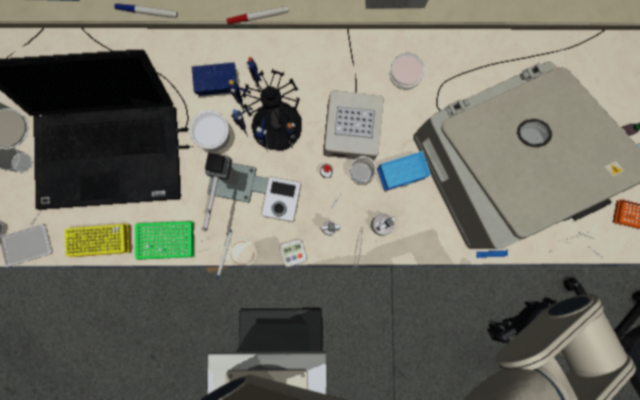

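View pics/wrist0.png

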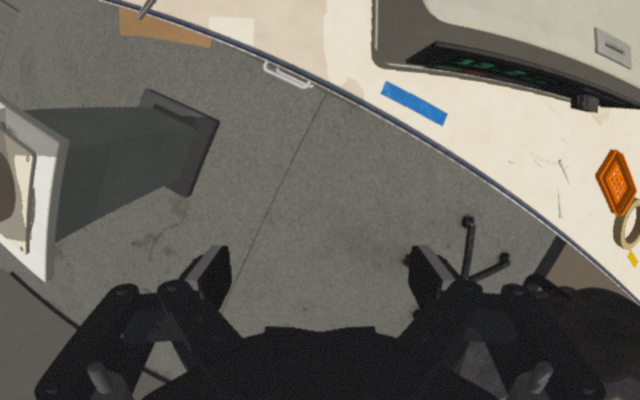

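The wide canister is at scene (390,290) / top (383,222) and the slim one at scene (326,262) / top (330,228). The stand is at scene (278,180) / top (217,165), and the console at top (282,200). I'll zoom in.

```bash
python3 - <<'E'
import cv2
s=cv2.imread("pics/scene0.png"); t=cv2.imread("pics/top0.png")
c=lambda im,x,y,w,h,k: cv2.resize(im[y:y+h,x:x+w],None,fx=k,fy=k,interpolation=cv2.INTER_CUBIC)
cv2.imwrite("pics/s1.png",c(s,210,110,130,100,6)); cv2.imwrite("pics/s2.png",c(s,300,200,130,120,5))
cv2.imwrite("pics/t1.png",c(t,190,140,120,100,6)); cv2.imwrite("pics/t2.png",c(t,300,150,110,95,6))
E
```

```text
(no output)
```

View pics/s1.png

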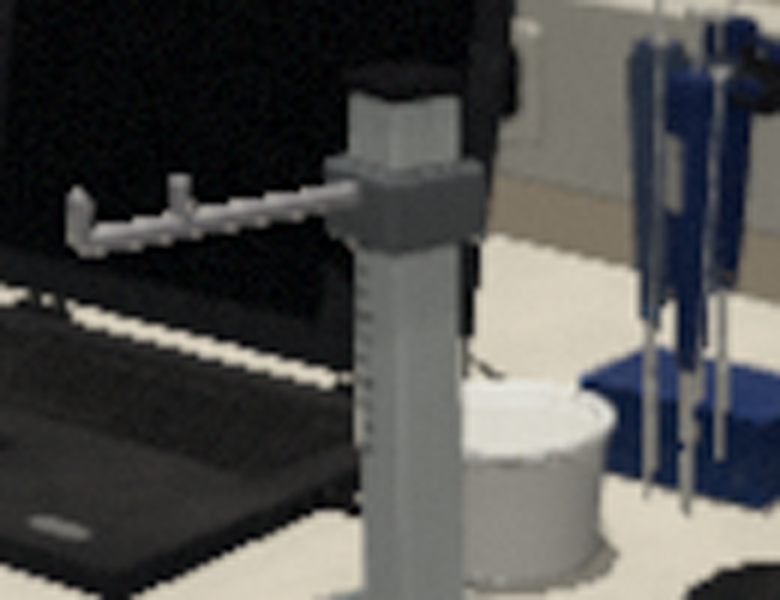

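View pics/s2.png

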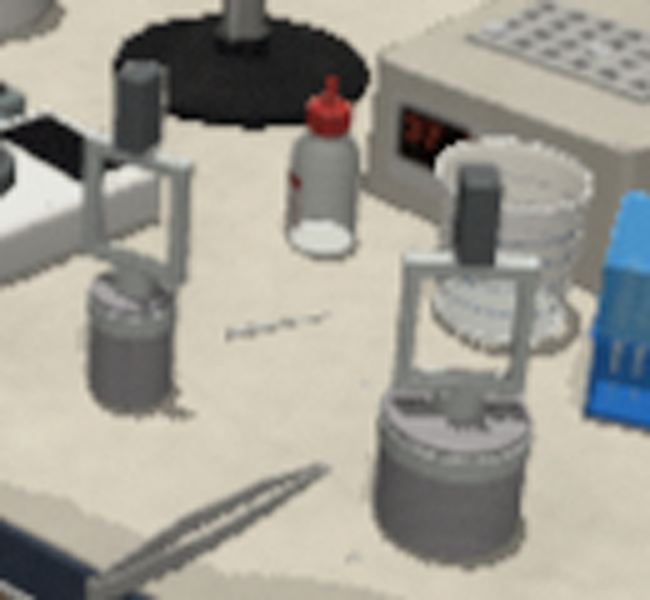

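View pics/t1.png

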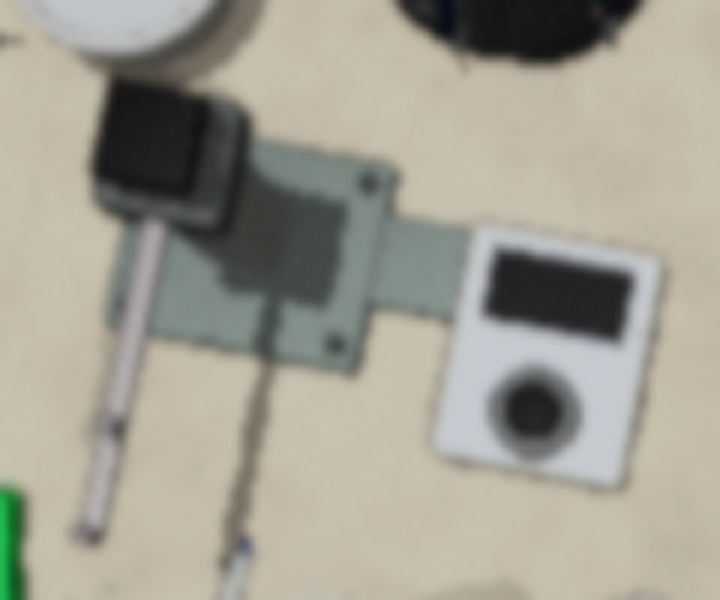

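View pics/t2.png

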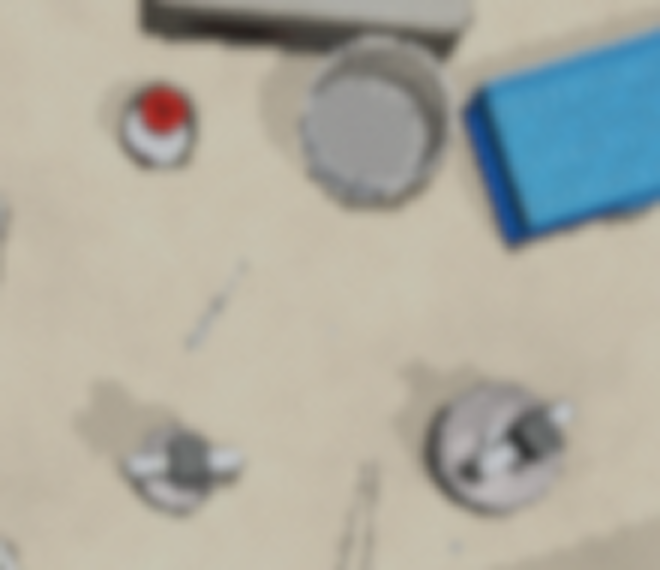

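```bash
cat > h.py <<'E'
import numpy as np
C={'scene':(np.array([[399.47635847,0,319.86149464],[0,399.47635847,200.95174106],[0,0,1]]),np.array([[0.61852554,-0.7854759,0.02130197],[-0.29611191,-0.25811412,-0.91961668],[0.72783508,0.56249863,-0.39223895]]),np.array([-0.41959016,0.26142715,0.57973117])),
'top':(np.array([[472.9487916,0,309.5705852],[0,472.9487916,201.76894748],[0,0,1]]),np.array([[-0.0045758,-0.99990535,0.01297483],[-0.99542488,0.00331621,-0.09548981],[0.09543775,-0.01335242,-0.99534584]]),np.array([-0.11354073,0.56028246,1.26106251]))}
def ray(c,u,v):
    K,R,t=C[c]; d=R.T@np.linalg.solve(K,[u,v,1]); return -R.T@t,d/np.linalg.norm(d)
def plane(c,u,v,z):
    o,d=ray(c,u,v); return o+d*(z-o[2])/d[2]
def tri(a,b):
    o1,d1=ray('top',*a); o2,d2=ray('scene',*b)
    s=np.linalg.lstsq(np.c_[d1,-d2],o2-o1,rcond=None)[0]
    p,q=o1+s[0]*d1,o2+s[1]*d2; return (p+q)/2,np.linalg.norm(p-q)
def proj(c,X):
    K,R,t=C[c]; p=K@(R@np.array(X)+t); return p[:2]/p[2]
E
python3 - <<'E'
from h import *
np.set_printoptions(precision=4,suppress=True)
T=lambda x,y,x0,y0:(x0+(x+.5)/6-.5,y0+(y+.5)/6-.5)
t1=lambda x,y:T(x,y,190,140); t2=lambda x,y:T(x,y,300,150)
S1=lambda x,y:(210+(x+.5)/6-.5,110+(y+.5)/6-.5); S2=lambda x,y:(300+(x+.5)/5-.5,200+(y+.5)/5-.5)
print('tab top',plane('top',*t2(540,426),.148), tri(t2(540,426),S2(478,170)))
print('bar ends',plane('top',*t2(480,466),.114),plane('top',*t2(568,408),.114))
print('bar ends scene', plane('scene',*S2(403,260),.114),plane('scene',*S2(543,266),.114))
print('cyl ', plane('top',*t2(496,448),.05), plane('scene',*S2(456,432),.05))
print('tip',plane('top',*t1(90,530),.241),tri(t1(90,530),S1(79,192)))
print('shoulder',plane('top',*t1(115,428),.241),tri(t1(115,428),S1(180,180)))
print('column',plane('top',*t1(155,138),.269),tri(t1(155,138),S1(405,85)))
print('key',plane('top',*t1(533,410),.03))
for z in (.02,.03,.04,.05): print(z,proj('scene',plane('top',*t1(533,410),z)))
print('slim',plane('top',*t2(190,462),.148))
print('slim cyl', plane('top',*t2(178,470),.05))
print('bottle',plane('top',*t2(162,108),.086),'beaker',plane('top',*t2(375,125),.05))
E
python3 -c "
import cv2
s=cv2.imread('pics/scene0.png')
cv2.imwrite('pics/s3.png',cv2.resize(s[210:270,260:350],None,fx=8,fy=8,interpolation=cv2.INTER_CUBIC))"
```

```text
tab top [ 0.501  -0.3112  0.148 ] (array([ 0.5001, -0.3097,  0.1471]), np.float64(0.0037309946864878454))
bar ends [ 0.4861 -0.2916  0.114 ] [ 0.5105 -0.3294  0.114 ]
bar ends scene [ 0.4773 -0.2932  0.114 ] [ 0.5062 -0.3339  0.114 ]
cyl  [ 0.4967 -0.3093  0.05  ] [ 0.4808 -0.3194  0.05  ]
tip [0.481  0.1239 0.241 ] (array([0.4789, 0.1258, 0.2408]), np.float64(0.00553696734700559))
shoulder [0.5193 0.1151 0.241 ] (array([0.5184, 0.1163, 0.2397]), np.float64(0.002730879959483655))
column [0.6249 0.0965 0.269 ] (array([0.6253, 0.0984, 0.2628]), np.float64(0.0022451648077122296))
key [ 0.5431 -0.0311  0.03  ]
0.02 [295.1903 238.7128]
0.03 [295.1124 235.1824]
0.04 [295.0337 231.6157]
0.05 [294.9542 228.0123]
slim [ 0.4868 -0.1671  0.148 ]
slim cyl [ 0.4875 -0.1676  0.05  ]
bottle [ 0.644 -0.16   0.086] beaker [ 0.6422 -0.2575  0.05  ]
```

View pics/s3.png

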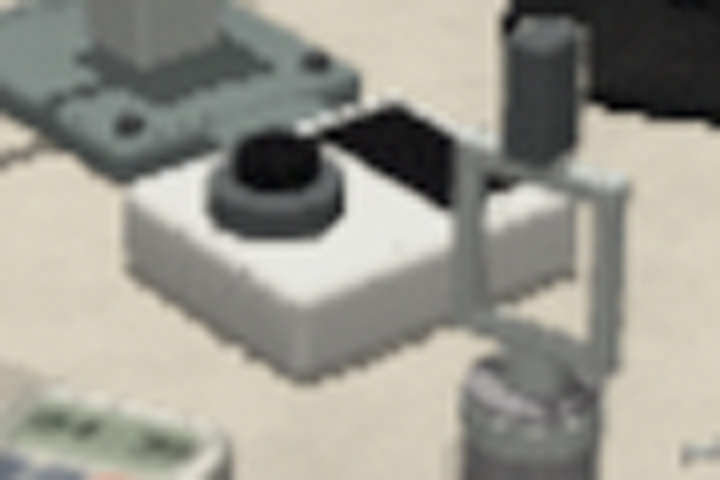

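The measurements fit the stated sizes: tab top z is 0.147 against 0.148, tip z 0.241, tip to shoulder 40 mm, column to tip 148 mm.

| Item | Position or angle |
|---|---|
| Canister | (0.4995, -0.3105), yaw about 33.5° |
| Stand | yaw about -11° |
| Hook seat | (0.500, 0.120, 0.225) |
| Key | z about 0.048 |

I'll move above the tab next.

Call:
move_arm --deltas "0 4.9 1.5 0 0 0 1; 0 4.9 1.5 0 0 0 1; 1 4.9 1 0 0 2 1; 3 4.9 1 0 0 2 1; 4 4.9 0 0 0 2.5 1"

```text
t: 0.78
position: [0.3635, -0.3114, 0.2822]
tool_rot: [3.14, -0.0, 0.584]
force: [0.2, -1.5, -0.4]
finger_gap: 0.0851
```

Call:
move_arm --deltas "4 0 0 0 0 0 1; 4 0 0 0 0 0 1; 3 0 0 0 0 0 1; 1.6 0 0 0 0 0 1; 0 0 0 0 0 0 1"

```text
t: 1.4
position: [0.4892, -0.3124, 0.2809]
tool_rot: [-3.141, 0.0, 0.585]
force: [-0.8, -0.3, 0.3]
finger_gap: 0.0852
```

```bash
cat > shot.py <<'E'
import sys,cv2,pickle
from plant import env,eyes
o=env.get_obs(); n=sys.argv[1]; im=eyes.get_image(n)
cv2.imwrite(f"pics/{sys.argv[2]}.png",im["pixels"])
pickle.dump((o,im),open(f"pics/{sys.argv[2]}.pkl","wb"))
for k in("t","position","tool_rot","force","joint_pos","finger_gap"): print(k,o[k])
E
python3 shot.py wrist w1
```

```text
t 1.4
position [ 0.48918622 -0.31240653  0.28090043]
tool_rot [-3.14088467e+00  4.27220956e-04  5.84990980e-01]
force [-0.78701756 -0.27336098  0.27946617]
joint_pos [-5.88778153e-01  3.04590713e-01  1.68424318e+00 -1.31509189e-04
  1.15357687e+00  3.97080685e-01]
finger_gap 0.08521834561903312
```

View pics/w1.png

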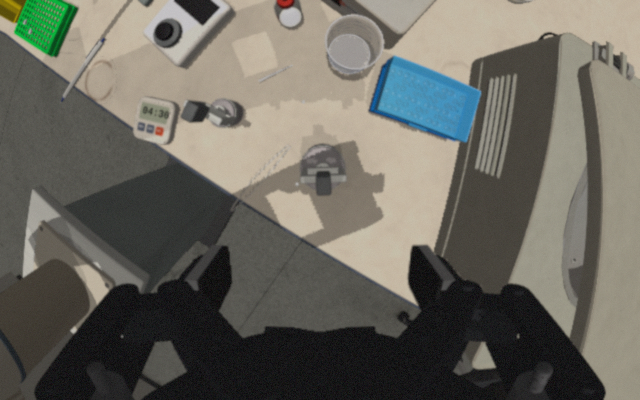

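The wrist view shows the wide canister at (322,170), with its frame nearly parallel to the jaw axis. I'll measure the tab here.

```bash
cat >> h.py <<'E'
from scipy.spatial.transform import Rotation as Ro
M=np.array([[1.24595517e-03,-9.65931762e-01,-2.58793892e-01,6.49393498e-02],[9.99998668e-01,1.47643114e-03,-6.96222870e-04,-6.34761362e-04],[1.05459514e-03,-2.58792680e-01,9.65932315e-01,-1.42927697e-01],[0,0,0,1]])
def wplane(o,u,v,z):
    f=309.70691629; x,y=(u-319.53206449)/f,(v-200.47581023)/f; r=np.hypot(x,y)
    d=np.array([np.sin(r)*x/r,np.sin(r)*y/r,np.cos(r)])
    R=Ro.from_euler('xyz',o['tool_rot']).as_matrix()
    c=R@M[:3,3]+o['position']; d=R@M[:3,:3]@d
    return c+d*(z-c[2])/d[2]
E
python3 -c "
import cv2
s=cv2.imread('pics/w1.png')
cv2.imwrite('pics/w1z.png',cv2.resize(s[130:210,280:370],None,fx=8,fy=8,interpolation=cv2.INTER_CUBIC))"
```

```text
(no output)
```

View pics/w1z.png

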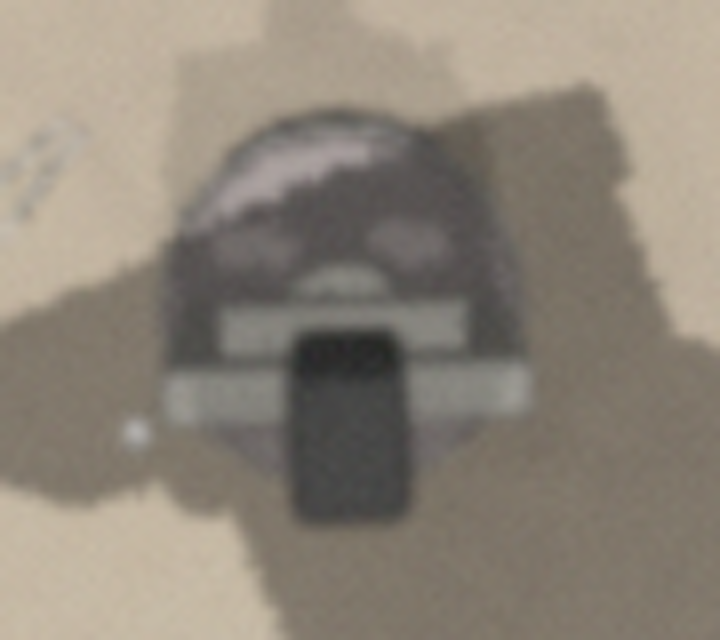

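```bash
python3 - <<'E'
from h import *; import pickle
o,_=pickle.load(open("pics/w1.pkl","rb"))
w=lambda x,y,z: wplane(o,280+(x+.5)/8-.5,130+(y+.5)/8-.5,z)
print('tabtop',w(350,448,.148)); a=w(165,395,.114);b=w(530,388,.114)
print(a,b,(a+b)/2,np.linalg.norm(a-b),np.degrees(np.arctan2(*(b-a)[[1,0]])))
E
```

```text
tabtop [ 0.49477939 -0.31169917  0.148     ]
[ 0.48154313 -0.29260258  0.114     ] [ 0.508078   -0.33083911  0.114     ] [ 0.49481057 -0.31172085  0.114     ] 0.04654171909817064 -55.24065400365599
```

Call:
move_arm --deltas "0.7 0.1 -4 0 0 1 1; 0 0 -4 0 0 0 1; 0 0 -1.6 0 0 0 1; 0 0 0 0 0 0 1"

```text
t: 1.95
position: [0.495, -0.3115, 0.1849]
tool_rot: [-3.14, 0.001, 0.601]
force: [0.8, 0.8, 1.4]
finger_gap: 0.0853
```

```bash
python3 shot.py wrist w2; python3 -c "
import cv2
s=cv2.imread('pics/w2.png')
cv2.imwrite('pics/w2z.png',cv2.resize(s[150:270,240:400],None,fx=5,fy=5,interpolation=cv2.INTER_CUBIC))"
```

```text
t 1.95
position [ 0.49500753 -0.31154263  0.18486802]
tool_rot [-3.13978808e+00  8.11292907e-04  6.00971042e-01]
force [0.79134843 0.80184667 1.39657819]
joint_pos [-5.82047142e-01  4.22867352e-01  1.75432758e+00 -8.34752752e-05
  9.66375085e-01  3.87826380e-01]
finger_gap 0.0853252950425681
```

View pics/w2z.png

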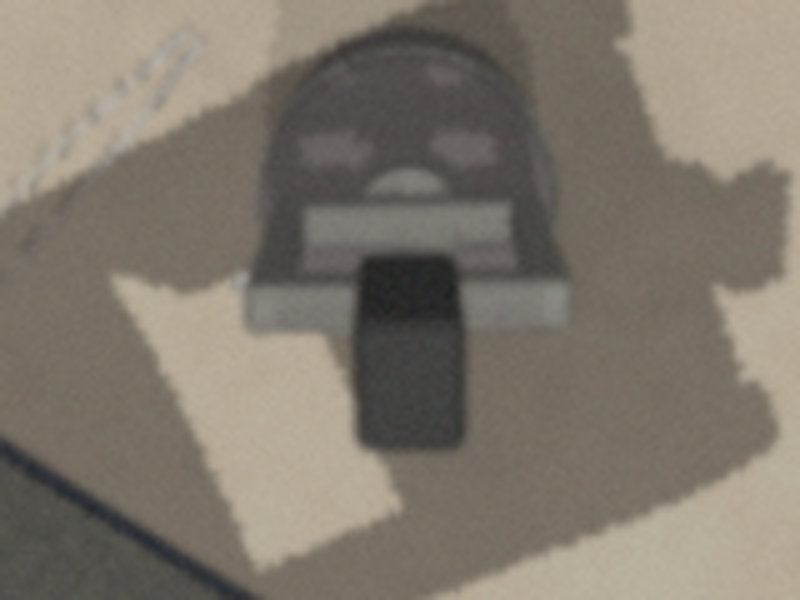

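```bash
python3 - <<'E'
from h import *; import pickle
o,_=pickle.load(open("pics/w2.pkl","rb"))
w=lambda x,y,z: wplane(o,240+(x+.5)/5-.5,150+(y+.5)/5-.5,z)
print('tabtop',w(410,383,.148)); a=w(248,307,.114);b=w(572,302,.114)
print(a,b,(a+b)/2,np.linalg.norm(a-b),np.degrees(np.arctan2(*(b-a)[[1,0]])))
E
```

```text
tabtop [ 0.49554349 -0.3117374   0.148     ]
[ 0.48180217 -0.29286808  0.114     ] [ 0.5090231  -0.33107312  0.114     ] [ 0.49541264 -0.3119706   0.114     ] 0.04691058768211013 -54.53028669775447
```

Call:
move_arm --deltas "0.1 0 -3 0 0 0.7 1; 0 0 -2.6 0 0 0 1; 0 0 -1 0 0 0 1; 0 0 0 0 0 0 0; 0 0 0 0 0 0 0"

```text
t: 2.62
position: [0.4979, -0.3122, 0.1207]
tool_rot: [3.139, -0.001, 0.614]
force: [-0.3, 0.7, 0.5]
finger_gap: 0.0517
```

Call:
move_arm --deltas "0 0 0 0 0 0 0; 0 0 0 0 0 0 0; 0 0 0 0 0 0 0; 0 0 0 0 0 0 0; 0 0 0 0 0 0 0"

```text
t: 3.25
position: [0.4974, -0.3117, 0.1201]
tool_rot: [3.141, -0.0, 0.614]
force: [-0.0, 0.8, 6.4]
finger_gap: 0.0129
```

```bash
python3 shot.py wrist w3
```

```text
t 3.25
position [ 0.49740772 -0.31174552  0.12007395]
tool_rot [ 3.14068879e+00 -3.96688407e-04  6.13927885e-01]
force [-0.02292267  0.79017882  6.4401221 ]
joint_pos [-5.80141574e-01  5.14933093e-01  1.78680186e+00  4.88735555e-05
  8.38871286e-01  3.76694402e-01]
finger_gap 0.012866105555952027
```

View pics/w3.png

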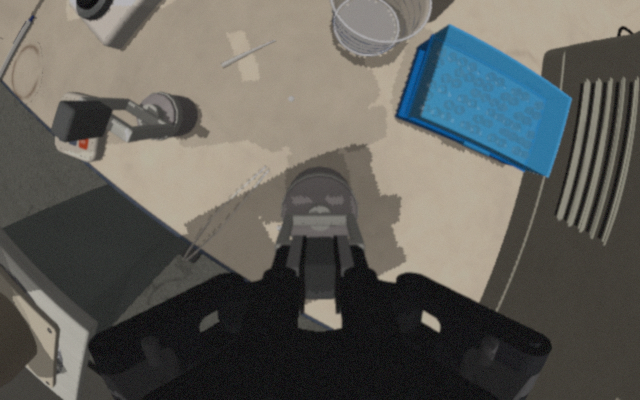

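The jaws hold the tab (gap 12.9 mm, tab 14 mm). I'll lift now.

Call:
move_arm --deltas "0 0 0.5 0 0 0 0; 0 0 1.5 0 0 0 0; 0 0 3 0 0 0 0; 0 0 4 0 0 0 0; 0 0 4 0 0 0 0"

```text
t: 3.92
position: [0.4968, -0.3114, 0.2511]
tool_rot: [-3.142, 0.0, 0.614]
force: [0.7, -0.2, -2.2]
finger_gap: 0.0131
```

Call:
move_arm --deltas "-2 0 5 0 0 10 0; -2 0 2 0 0 10 0; -1 0 0 0 0 10 0; 0 0 0 0 0 10 0; 0 0 0 0 0 0 0"

```text
t: 4.55
position: [0.4468, -0.3115, 0.3201]
tool_rot: [3.141, 0.0, 1.31]
force: [0.6, -0.2, -2.3]
finger_gap: 0.0131
```

```bash
python3 shot.py wrist w4;python3 shot.py scene s4
```

```text
t 4.55
position [ 0.44680893 -0.31151603  0.32007878]
tool_rot [3.14094116e+00 2.68264894e-04 1.31029110e+00]
force [ 0.63741191 -0.15872031 -2.30557916]
joint_pos [-6.30686878e-01  2.09520891e-01  1.71836330e+00 -1.53637857e-05
  1.21300404e+00 -3.70176363e-01]
finger_gap 0.013058808993955335
t 4.6
position [ 0.44693484 -0.3115284   0.31988875]
tool_rot [3.14111466e+00 1.99602888e-04 1.30837830e+00]
force [ 0.57842534 -0.93239738 -2.15074872]
joint_pos [-6.30569021e-01  2.09965258e-01  1.71824175e+00 -1.51648194e-05
  1.21286785e+00 -3.68145736e-01]
finger_gap 0.012647715846519312
```

View pics/w4.png

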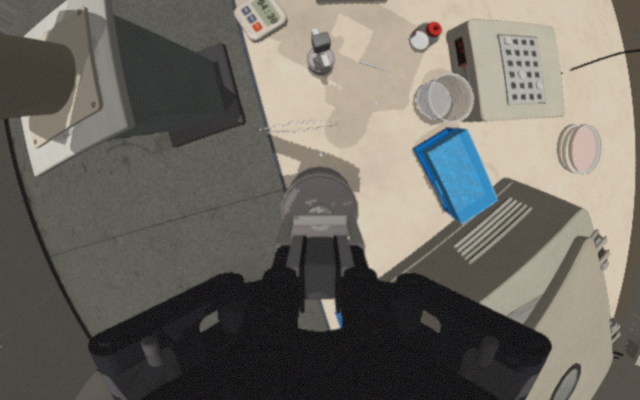

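View pics/s4.png

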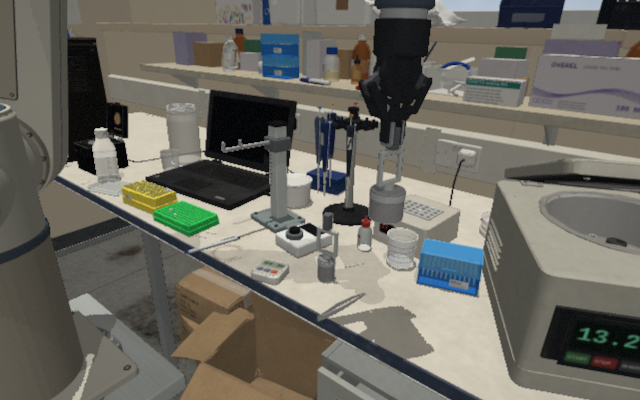

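The canister came up square and unslipped, and the load is about 2 to 3 N. I'll carry it to a spot in front of the hook tip while turning it.

Call:
move_arm --deltas "-0.3 2 0 0 0 10 0; -0.3 4 0 0 0 10 0; -0.3 5 0 0 0 10 0; -0.3 5 0 0 0 10 0; -0.3 5 0 0 0 10 0"

```text
t: 5.28
position: [0.4318, -0.1001, 0.3195]
tool_rot: [3.141, 0.0, 2.187]
force: [1.3, 0.8, -1.3]
finger_gap: 0.0129
```

Call:
move_arm --deltas "-0.3 5 0 0 0 10 0; -0.3 5 0 0 0 10 0; -0.3 5 0 0 0 10 0; -0.3 4.8 0 0 0 10 0; -0.3 4 0 0 0 4 0"

```text
t: 5.9
position: [0.4167, 0.1383, 0.3196]
tool_rot: [3.141, 0.0, 2.954]
force: [1.0, -0.4, -2.7]
finger_gap: 0.013
```

Call:
move_arm --deltas "0 0 0 0 0 0 0; 0 0 0 0 0 0 0; 0 0 0 0 0 0 0"

```text
t: 6.28
position: [0.4171, 0.1357, 0.3193]
tool_rot: [-3.141, -0.0, 2.95]
force: [-0.3, 0.0, -2.1]
finger_gap: 0.013
```

```bash
python3 shot.py wrist w5;python3 shot.py scene s5
```

```text
t 6.275
position [0.41710603 0.13565388 0.31930059]
tool_rot [-3.14131271e+00 -4.63691668e-05  2.95041211e+00]
force [-0.3454948  0.0404631 -2.0710897]
joint_pos [ 2.87458107e-01  3.33563738e-02  1.92470343e+00 -2.45275952e-04
  1.18370295e+00 -1.09206507e+00]
finger_gap 0.01301921586712549
t 6.325
position [0.41714209 0.13561066 0.31931453]
tool_rot [-3.14142494e+00 -2.20037504e-05  2.95033321e+00]
force [-0.65933586  0.18755479 -1.96641764]
joint_pos [ 2.87279580e-01  3.33383951e-02  1.92468898e+00 -1.49828547e-04
  1.18366205e+00 -1.09220073e+00]
finger_gap 0.012740044914382213
```

View pics/w5.png

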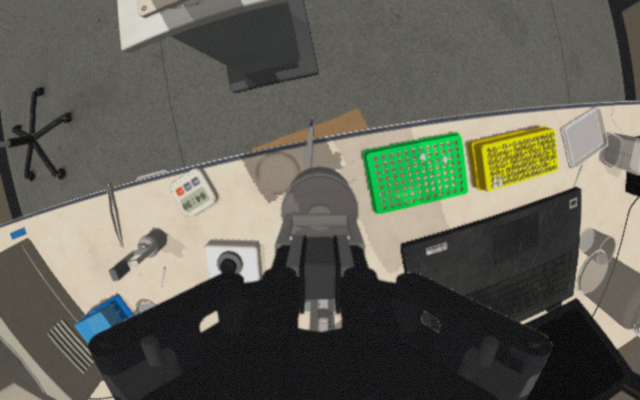

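View pics/s5.png

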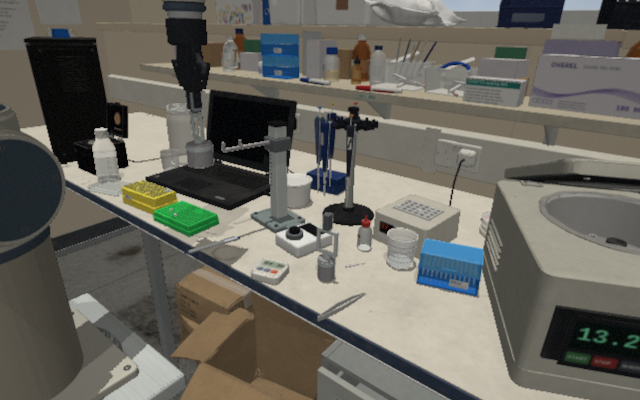

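Call:
move_arm --deltas "0 0 -2 0 0 0 0; 0 0 -2 0 0 0 0; 0 0 -1.5 0 0 0 0; 0 0 0 0 0 0 0; 0 0 0 0 0 0 0"

```text
t: 7.0
position: [0.4175, 0.1364, 0.2649]
tool_rot: [3.141, 0.001, 2.952]
force: [1.1, 0.1, -1.6]
finger_gap: 0.0129
```

```bash
python3 shot.py top t6;python3 shot.py scene s6; python3 -c "
import cv2
c=lambda n,x,y,w,h,k:cv2.imwrite(f'pics/{n}z.png',cv2.resize(cv2.imread(f'pics/{n}.png')[y:y+h,x:x+w],None,fx=k,fy=k,interpolation=cv2.INTER_CUBIC))
c('t6',160,140,100,120,5);c('s6',170,80,140,110,5)"
```

```text
t 7.0
position [0.41754679 0.13642986 0.26486309]
tool_rot [3.14121253e+00 7.71922575e-04 2.95225602e+00]
force [ 1.08683027  0.12747339 -1.56756162]
joint_pos [ 2.88724592e-01  9.87388835e-02  1.98866460e+00 -2.02729133e-05
  1.05332891e+00 -1.09272522e+00]
finger_gap 0.012947002254642799
t 7.05
position [0.41762646 0.13653005 0.26503469]
tool_rot [3.14097346e+00 1.17492534e-03 2.95245757e+00]
force [-0.21373807  0.31882012 -2.38660823]
joint_pos [ 2.88873158e-01  9.84555566e-02  1.98854172e+00  1.07105212e-05
  1.05326731e+00 -1.09279374e+00]
finger_gap 0.013286447647814082
```

View pics/t6z.png

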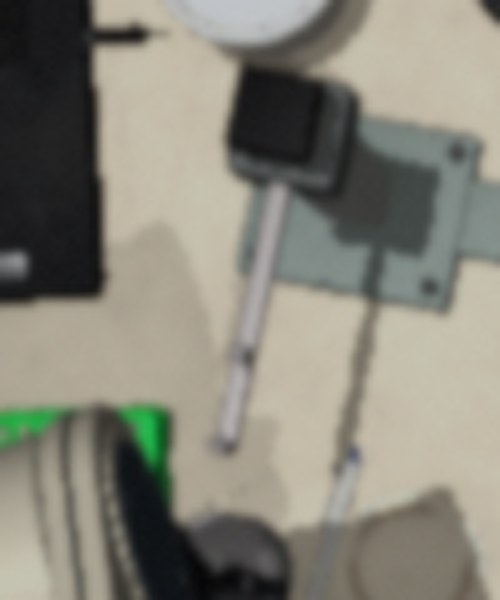

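View pics/s6z.png

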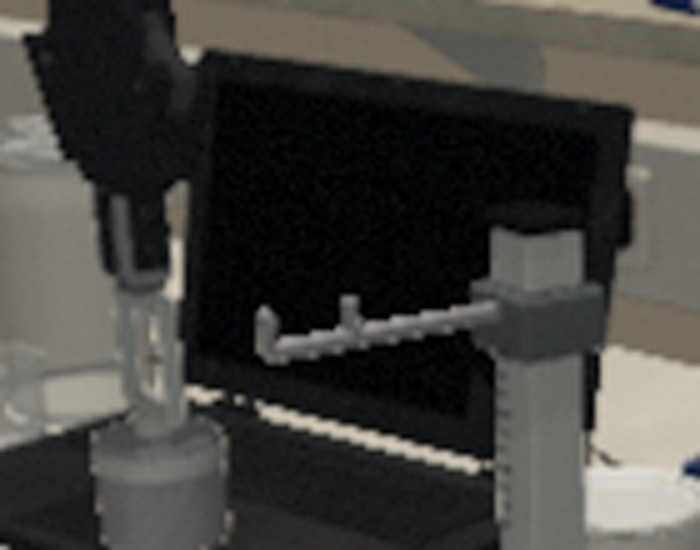

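The hook lines up with the window in the scene view (tip at crop (265,330), window at rows 290-405). I'll advance along the stand's +x.

Call:
move_arm --deltas "1 -0.2 0 0 0 0 0; 1 -0.2 0 0 0 0 0; 1 -0.2 0 0 0 0 0; 1 -0.2 0 0 0 0 0; 1 -0.2 0 0 0 0 0"

```text
t: 7.72
position: [0.4678, 0.1262, 0.2642]
tool_rot: [-3.142, -0.0, 2.952]
force: [-0.0, 0.1, -2.1]
finger_gap: 0.0133
```

```bash
python3 shot.py scene s7; python3 shot.py wrist w7; python3 -c "
import cv2
c=lambda n,x,y,w,h,k:cv2.imwrite(f'pics/{n}z.png',cv2.resize(cv2.imread(f'pics/{n}.png')[y:y+h,x:x+w],None,fx=k,fy=k,interpolation=cv2.INTER_CUBIC))
c('s7',170,80,140,110,5);c('w7',240,150,160,190,4)"
```

```text
t 7.725
position [0.46779612 0.12622849 0.26420534]
tool_rot [-3.14150675e+00 -1.68104711e-04  2.95247723e+00]
force [-0.02364139  0.08916654 -2.13865763]
joint_pos [ 2.39002200e-01  1.73336824e-01  1.90099274e+00 -9.54323880e-06
  1.06745169e+00 -1.14267411e+00]
finger_gap 0.0133157999404442
t 7.775
position [0.46903659 0.12619896 0.26440725]
tool_rot [3.14135237e+00 1.22650184e-03 2.95247584e+00]
force [ 1.12035477 -0.0988009  -0.79361863]
joint_pos [ 2.38512932e-01  1.74308743e-01  1.89925597e+00 -3.31174953e-04
  1.06681226e+00 -1.14300698e+00]
finger_gap 0.012912926680415514
```

View pics/s7z.png

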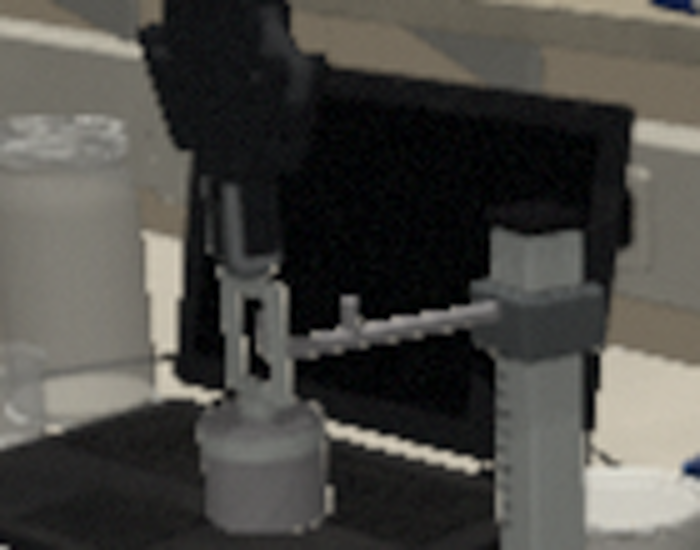

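View pics/w7z.png

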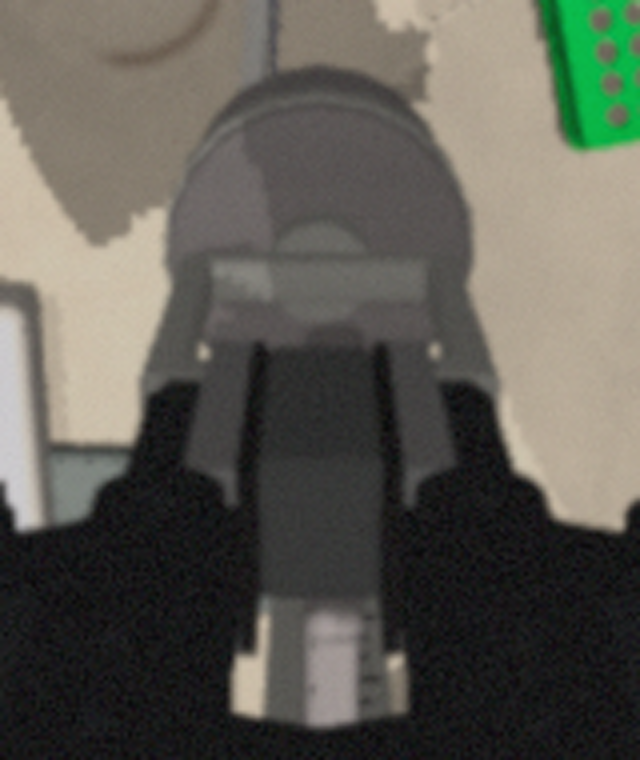

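Tip is entering the window, centred laterally to within about 2 mm (arm at column 335 of the wrist crop, tab at 320). I'll go on to the seat.

Call:
move_arm --deltas "0.8 -0.15 0 0 0 0 0; 0.8 -0.15 0 0 0 0 0; 0.8 -0.15 0 0 0 0 0; 0.8 -0.2 0 0 0 0 0; 0 0 0 0 0 0 0"

```text
t: 8.45
position: [0.4996, 0.1198, 0.2643]
tool_rot: [3.142, 0.0, 2.952]
force: [-0.3, 1.4, -2.7]
finger_gap: 0.0132
```

```bash
python3 shot.py scene s8; python3 shot.py wrist w8; python3 -c "
import cv2
c=lambda n,x,y,w,h,k:cv2.imwrite(f'pics/{n}z.png',cv2.resize(cv2.imread(f'pics/{n}.png')[y:y+h,x:x+w],None,fx=k,fy=k,interpolation=cv2.INTER_CUBIC))
c('s8',190,100,110,90,7);c('w8',240,150,160,190,3)"
```

```text
t 8.45
position [0.49964892 0.11978446 0.26426606]
tool_rot [3.14155781e+00 1.34869434e-04 2.95224316e+00]
force [-0.26532824  1.41992973 -2.65706145]
joint_pos [ 2.12146098e-01  2.19111820e-01  1.84215330e+00 -2.33933598e-05
  1.08018977e+00 -1.16928972e+00]
finger_gap 0.01319175933792791
t 8.5
position [0.49916091 0.11982567 0.26419782]
tool_rot [-3.14151076e+00 -3.26221216e-04  2.95234320e+00]
force [-0.42909983 -0.79923708 -1.88790267]
joint_pos [ 2.12382135e-01  2.18687980e-01  1.84288410e+00  5.91152944e-05
  1.08035285e+00 -1.16919260e+00]
finger_gap 0.012679508284464737
```

View pics/s8z.png

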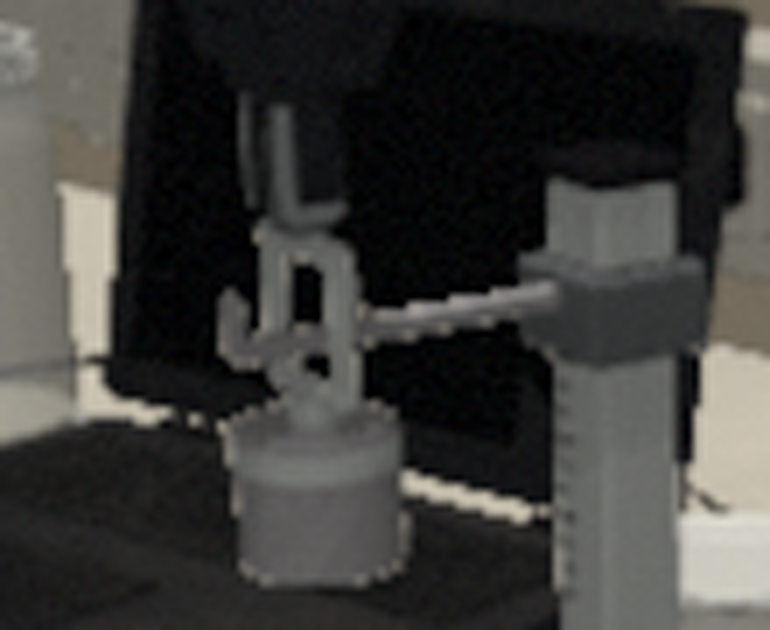

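View pics/w8z.png

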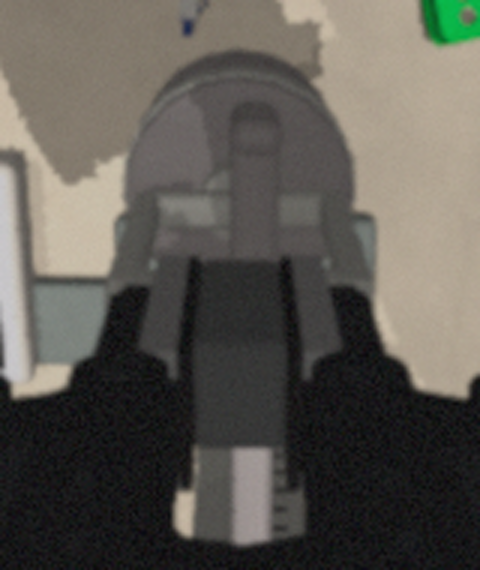

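```bash
python3 - <<'E'
from h import *; import pickle
o,_=pickle.load(open("pics/w8.pkl","rb"))
w=lambda x,y,z: wplane(o,240+x/3,150+y/3,z)
for y in (105,117,150,160): print(y,w(255,y,.241), np.linalg.norm((w(255,y,.241)-o['position'])[:2]))
print(w(252,520,.225))
E
```

```text
105 [0.47087425 0.12751615 0.241     ] 0.029313446714602686
117 [0.47308761 0.12710438 0.241     ] 0.027070215758096774
150 [0.47924476 0.12596068 0.241     ] 0.020839657579011336
160 [0.48113297 0.12561045 0.241     ] 0.01893330830747552
[0.57422074 0.10807626 0.225     ]
```

Threaded and over the seat. I'll average the load reading while the canister is still hanging from the gripper.

```bash
cat > avg.py <<'E'
import sys,numpy as np
from plant import env,eyes
F=[];P=[];T=[]
for i in range(int(sys.argv[1])):
    o=env.get_obs(); F.append(o["force"]); P.append(o["position"]);T.append(o["joint_efforts"]); eyes.get_image("top")
F=np.array(F);n=len(F)
print("t",o["t"],"F",F.mean(0).round(3),"sd",F.std(0).round(2),"pos",np.mean(P,0).round(4),"posz sd",np.std(P,0).round(5), "tau",np.mean(T,0).round(3))
print(F[:,2].round(2))
E
python3 avg.py 40
```

```text
t 10.5 F [ 0.056  0.142 -2.189] sd [0.46 0.49 0.51] pos [0.499  0.1199 0.2643] posz sd [9.e-05 2.e-05 4.e-05] tau [-9.0000e-03 -4.3657e+01 -2.8906e+01 -2.0000e-03 -4.0000e-03 -0.0000e+00]
[-2.23 -2.44 -1.71 -2.18 -2.31 -1.89 -2.47 -2.22 -1.6  -2.52 -1.54 -1.93
 -2.04 -2.06 -2.67 -2.04 -1.82 -2.18 -1.75 -1.4  -2.32 -1.49 -3.22 -2.25
 -1.63 -2.95 -2.97 -2.65 -2.52 -1.44 -2.93 -2.59 -2.34 -2.82 -2.39 -2.76
 -2.07 -2.65 -0.95 -1.6 ]
```

Call:
move_arm --deltas "0 0 -0.5 0 0 0 0; 0 0 -0.5 0 0 0 0; 0 0 -0.5 0 0 0 0; 0 0 -0.3 0 0 0 0; 0 0 -0.2 0 0 0 0"

```text
t: 11.18
position: [0.499, 0.1199, 0.244]
tool_rot: [-3.141, -0.0, 2.953]
force: [0.2, -0.8, -1.1]
finger_gap: 0.0131
```

Call:
move_arm --deltas "0 0 -0.2 0 0 0 0; 0 0 -0.2 0 0 0 0; 0 0 -0.2 0 0 0 0; 0 0 -0.2 0 0 0 0; 0 0 -0.2 0 0 0 0"

```text
t: 11.8
position: [0.4991, 0.1199, 0.2342]
tool_rot: [3.142, 0.0, 2.953]
force: [-0.1, -0.8, -1.9]
finger_gap: 0.0133
```

Call:
move_arm --deltas "0 0 -0.2 0 0 0 0; 0 0 -0.2 0 0 0 0; 0 0 0 0 0 0 0"

```text
t: 12.18
position: [0.499, 0.1199, 0.2302]
tool_rot: [-3.142, -0.0, 2.953]
force: [-1.0, 0.4, -1.8]
finger_gap: 0.0134
```

```bash
python3 avg.py 20; python3 shot.py scene s9; python3 -c "
import cv2
c=lambda n,x,y,w,h,k:cv2.imwrite(f'pics/{n}z.png',cv2.resize(cv2.imread(f'pics/{n}.png')[y:y+h,x:x+w],None,fx=k,fy=k,interpolation=cv2.INTER_CUBIC))
c('s9',190,100,110,90,7)"
```

```text
t 13.125 F [-0.371 -0.126 -1.618] sd [0.52 0.44 0.34] pos [0.499  0.1199 0.2303] posz sd [2.e-05 1.e-05 4.e-05] tau [-2.9000e-02 -4.4421e+01 -2.7115e+01 -1.6000e-02 -1.0300e-01  1.0000e-03]
[-1.78 -1.59 -1.75 -0.88 -2.03 -1.57 -1.62 -1.95 -1.43 -1.49 -1.82 -1.4
 -2.59 -1.42 -1.54 -1.19 -1.64 -1.69 -1.78 -1.22]
t 13.175
position [0.49902187 0.11991427 0.23031709]
tool_rot [-3.14156855e+00 -4.15177214e-05  2.95263056e+00]
force [-1.01310413 -0.32991741 -0.43984673]
joint_pos [ 2.12642140e-01  2.60673818e-01  1.87534178e+00 -7.05093875e-06
  1.00562469e+00 -1.16918832e+00]
finger_gap 0.013007440464075513
```

View pics/s9z.png

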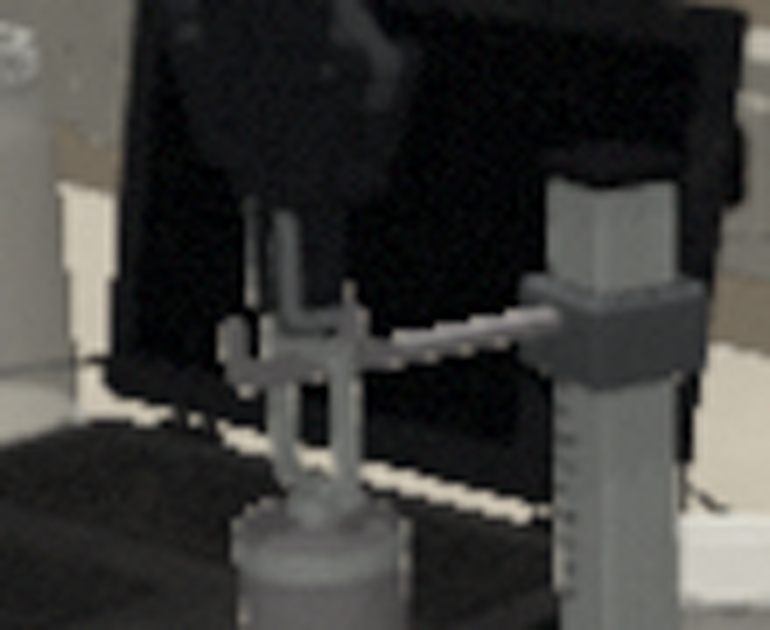

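The bar rests on the seat: the hook has sunk about 9 mm and the load has fallen by 0.6 N, which matches 80 N/m. I'll keep easing it down.

Call:
move_arm --deltas "0 0 -0.2 0 0 0 0; 0 0 -0.2 0 0 0 0; 0 0 -0.2 0 0 0 0; 0 0 -0.2 0 0 0 0; 0 0 -0.2 0 0 0 0"

```text
t: 13.85
position: [0.4992, 0.1199, 0.2203]
tool_rot: [3.142, 0.0, 2.953]
force: [0.4, -0.1, -0.4]
finger_gap: 0.0127
```

Call:
move_arm --deltas "0 0 -0.2 0 0 0 0; 0 0 -0.2 0 0 0 0; 0 0 -0.2 0 0 0 0; 0 0 -0.2 0 0 0 0; 0 0 0 0 0 0 0"

```text
t: 14.48
position: [0.4991, 0.1199, 0.2122]
tool_rot: [-3.142, -0.0, 2.953]
force: [-0.1, -0.4, 0.0]
finger_gap: 0.0129
```

```bash
python3 avg.py 80
```

```text
t 18.425 F [ 1.203 -0.05  -0.107] sd [0.46 0.51 0.43] pos [0.4991 0.1199 0.2123] posz sd [2.e-05 1.e-05 3.e-05] tau [ 1.5500e-01 -4.4166e+01 -2.4709e+01  6.2000e-02  3.5700e-01 -3.0000e-03]
[ 0.01  0.25  0.29 -0.55 -1.04  0.08  0.09  0.28 -0.08 -0.06  0.47  0.41
 -0.02  0.3   0.18  0.03 -0.04 -0.55  0.51 -0.05  0.16 -0.89  0.77 -1.28
 -0.59 -0.33 -0.75  0.65 -0.07  0.01 -0.09  0.02 -0.29  0.2   0.18 -0.01
 -0.14 -0.92 -0.1  -0.2   0.02 -0.04 -0.72  0.14 -0.28 -0.39 -0.3  -0.6
 -0.54 -0.03  0.01  0.21 -0.47  0.48 -1.07 -0.61 -0.39 -0.17 -0.09  0.16
 -0.44 -0.29 -0.02  0.48 -0.14 -1.06 -0.08  0.29 -0.49 -0.38 -0.12 -0.04
  0.97 -0.22  0.16  0.13  0.12 -0.17  0.27  0.34]
```

Load is almost all on the hook: Fz -0.11 N averaged, so about 1 mm remains. I'll take that last millimetre, then let go.

Call:
move_arm --deltas "0 0 -0.1 0 0 0 0; 0 0 0 0 0 0 0; 0 0 0 0 0 0 0"

```text
t: 18.85
position: [0.499, 0.12, 0.2113]
tool_rot: [-3.142, -0.0, 2.953]
force: [1.1, -0.6, 0.7]
finger_gap: 0.0129
```

```bash
python3 avg.py 40
```

```text
t 20.8 F [ 0.744 -0.014 -0.033] sd [0.57 0.49 0.56] pos [0.499  0.1199 0.2113] posz sd [2.e-05 1.e-05 1.e-05] tau [ 7.1000e-02 -4.4230e+01 -2.5031e+01  2.5000e-02  1.6400e-01 -1.0000e-03]
[ 0.69 -1.02  0.05 -0.1   0.31  0.44 -0.49 -0.62 -0.35 -0.04 -0.25  0.3
 -0.9  -0.22  0.04  0.14  0.19 -0.44 -0.02 -1.34  0.26 -0.9  -0.56  0.84
 -0.29 -0.09 -0.02  1.03  0.48  0.07  0.18  0.08  0.14  0.28  1.45 -0.86
  0.03 -0.39 -0.25  0.81]
```

Fz is -0.03 ± 0.09 N, so the hook carries the full weight. I'll release.

Call:
move_arm --deltas "0 0 0 0 0 0 0.3; 0 0 0 0 0 0 0.3; 0 0 0 0 0 0 0.3; 0 0 0 0 0 0 0.3; 0 0 0 0 0 0 0.3"

```text
t: 21.48
position: [0.4991, 0.1199, 0.2113]
tool_rot: [3.142, 0.0, 2.953]
force: [-0.3, -0.1, -0.3]
finger_gap: 0.0253
```

```bash
python3 shot.py scene s10; python3 shot.py wrist w10; python3 -c "
import cv2
c=lambda n,x,y,w,h,k:cv2.imwrite(f'pics/{n}z.png',cv2.resize(cv2.imread(f'pics/{n}.png')[y:y+h,x:x+w],None,fx=k,fy=k,interpolation=cv2.INTER_CUBIC))
c('s10',190,100,110,100,6)"
```

```text
t 21.475
position [0.49905938 0.11994714 0.21132694]
tool_rot [3.14159010e+00 4.57086853e-05 2.95267286e+00]
force [-0.30428269 -0.06679048 -0.30057746]
joint_pos [ 2.12694935e-01  2.86347047e-01  1.89144735e+00 -1.88919834e-05
  9.63755190e-01 -1.16917082e+00]
finger_gap 0.025342998326436404
t 21.525
position [0.49902391 0.11991871 0.21130683]
tool_rot [-3.14156499e+00 -2.91741100e-05  2.95265152e+00]
force [-0.38137086 -0.9562195  -0.59736843]
joint_pos [ 2.12654506e-01  2.86350616e-01  1.89149897e+00 -1.71134421e-05
  9.63780737e-01 -1.16919093e+00]
finger_gap 0.025978463888630385
```

View pics/s10z.png

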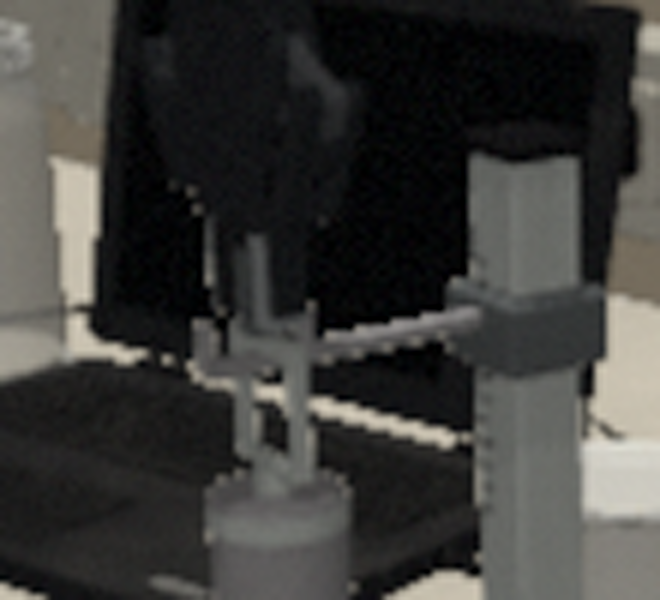

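View pics/w10.png

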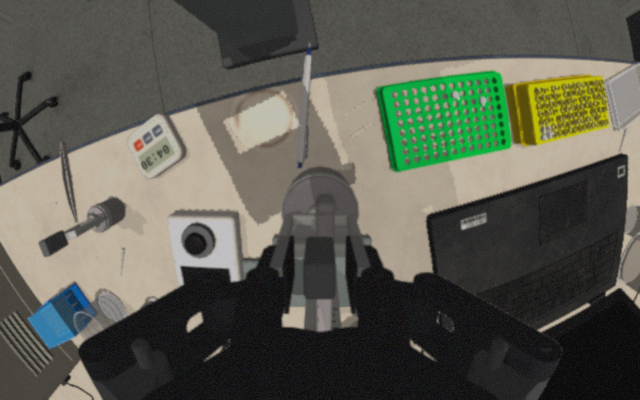

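Released; the canister hangs on the hook. I'll withdraw straight up.

Call:
move_arm --deltas "0 0 0 0 0 0 0.5; 0 0 0 0 0 0 0.5; 0 0 0 0 0 0 0.5; 0 0 1 0 0 0 0.5; 0 0 1.5 0 0 0 0.5"

```text
t: 22.2
position: [0.4989, 0.1199, 0.237]
tool_rot: [-3.141, -0.0, 2.953]
force: [1.0, -0.2, 0.4]
finger_gap: 0.0425
```

Call:
move_arm --deltas "0 0 2 0 0 0 0.5; 0 0 3 0 0 0 0.5; 0 0 3 0 0 0 0.5; 0 0 2 0 0 0 0.5; 0 0 0 0 0 0 0.5"

```text
t: 22.82
position: [0.5, 0.1202, 0.3389]
tool_rot: [3.14, 0.004, 2.953]
force: [0.7, 0.2, -0.1]
finger_gap: 0.0428
```

```bash
python3 shot.py scene s11; python3 shot.py top t11; python3 shot.py wrist w11; python3 -c "
import cv2
c=lambda n,x,y,w,h,k:cv2.imwrite(f'pics/{n}z.png',cv2.resize(cv2.imread(f'pics/{n}.png')[y:y+h,x:x+w],None,fx=k,fy=k,interpolation=cv2.INTER_CUBIC))
c('s11',190,100,110,100,6)"
```

```text
t 22.825
position [0.50003759 0.12016182 0.33888466]
tool_rot [3.13975378 0.00440164 2.95268474]
force [ 0.71354486  0.22471914 -0.12018044]
joint_pos [ 2.12708779e-01  1.40535545e-01  1.75938576e+00 -2.97056611e-05
  1.23690112e+00 -1.16917401e+00]
finger_gap 0.04279215485997597
t 22.875
position [0.49930768 0.11998332 0.33735535]
tool_rot [3.14075536e+00 2.01080983e-03 2.95260986e+00]
force [-0.02566639 -0.58336748 -0.70444128]
joint_pos [ 2.12661664e-01  1.41938434e-01  1.76124831e+00 -1.63349289e-05
  1.23622780e+00 -1.16914736e+00]
finger_gap 0.04261829779988727
t 22.925
position [0.49878957 0.11988244 0.33634592]
tool_rot [3.14151278e+00 2.54332097e-04 2.95269478e+00]
force [-0.45271697  0.83921503 -1.11636379]
joint_pos [ 2.12688766e-01  1.42919586e-01  1.76241656e+00 -2.74147970e-05
  1.23599119e+00 -1.16920070e+00]
finger_gap 0.042803986952777616
```

View pics/s11z.png

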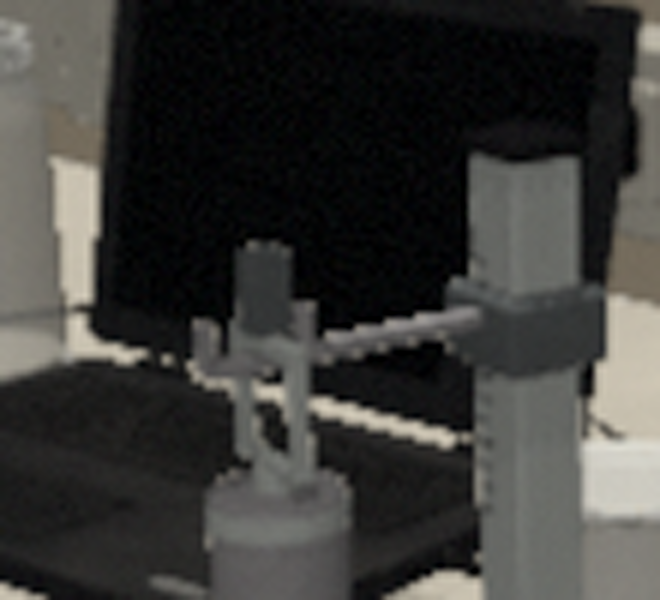

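View pics/w11.png

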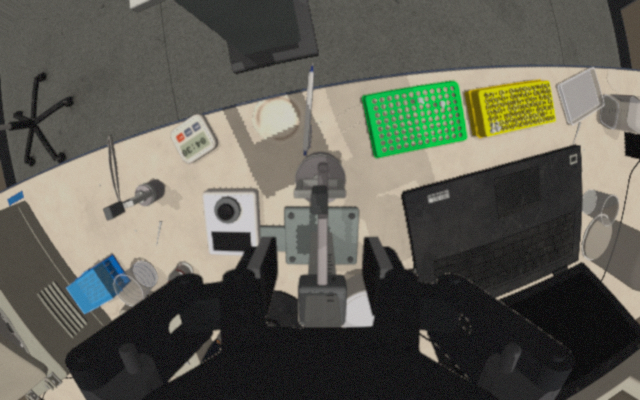

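```bash
python3 - <<'E'
from h import *; import pickle
o,_=pickle.load(open("pics/w11.pkl","rb"))
T=(190+533.5/6-.5,140+410.5/6-.5); S=(260+278.5/8-.5,210+150.5/8-.5)
print(tri(T,S)); 
for z in (.04,.045,.05): print(z,plane('top',*T,z),plane('scene',*S,z),wplane(o,227.5,208.5,z))
s0,s1=[pickle.load(open(f'pics/{n}.pkl','rb'))[1]['pixels'].astype(int) for n in('s10','s11')]
print('low part diff',np.abs(s0-s1)[165:200,220:260].mean(), np.abs(s0-s1)[150:165,220:290].mean())
E
python3 -c "
import cv2
c=lambda n,x,y,w,h,k:cv2.imwrite(f'pics/{n}z.png',cv2.resize(cv2.imread(f'pics/{n}.png')[y:y+h,x:x+w],None,fx=k,fy=k,interpolation=cv2.INTER_CUBIC))
c('w11',190,170,90,100,6)"
```

```text
(array([ 0.54101178, -0.0315476 ,  0.04920715]), np.float64(0.001516214415155807))
0.04 [ 0.54228614 -0.03162348  0.04      ] [ 0.55395448 -0.01900303  0.04      ] [ 0.53680671 -0.03120215  0.04      ]
0.045 [ 0.54187108 -0.03188693  0.045     ] [ 0.54663939 -0.02551937  0.045     ] [ 0.53564614 -0.02935071  0.045     ]
0.05 [ 0.54145602 -0.03215039  0.05      ] [ 0.5393243  -0.03203572  0.05      ] [ 0.53448556 -0.02749928  0.05      ]
low part diff 3.2195238095238095 4.7936507936507935
```

View pics/w11z.png

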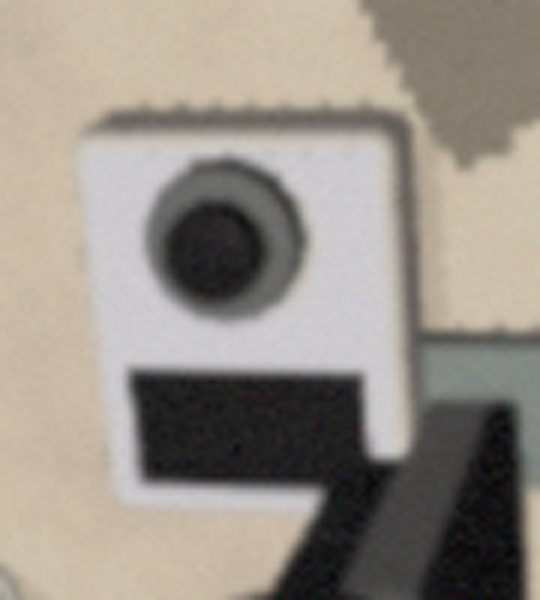

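Key is at (0.541, -0.031, about 0.048) from top and scene, and the wrist view agrees within 6 mm. I'll shut the gripper and move above it.

Call:
move_arm --deltas "0.8 -3 0 0 0 0 0; 0.8 -3 0 0 0 0 0; 0.8 -3 0 0 0 0 0; 0.8 -3 0 0 0 0 0; 0.9 -3.1 0 0 0 0 0"

```text
t: 23.6
position: [0.5396, -0.032, 0.3351]
tool_rot: [-3.141, -0.002, 2.953]
force: [0.3, 0.6, 0.2]
finger_gap: -0.0004
```

Call:
move_arm --deltas "0 0 -5 0 0 0 0; 0 0 -5 0 0 0 0; 0 0 -5 0 0 0 0; 0 0 -5 0 0 0 0; 0 0 -3.5 0 0 0 0"

```text
t: 24.22
position: [0.5381, -0.0309, 0.0981]
tool_rot: [-3.141, -0.004, 2.953]
force: [-0.6, -0.2, -0.3]
finger_gap: -0.0001
```

Call:
move_arm --deltas "0 0 0 0 0 0 0; 0 0 0 0 0 0 0; 0 0 0 0 0 0 0"

```text
t: 24.6
position: [0.5412, -0.0311, 0.1029]
tool_rot: [3.141, 0.003, 2.953]
force: [-0.1, 0.6, -0.2]
finger_gap: 0.0
```

```bash
python3 shot.py scene s12; python3 shot.py wrist w12; python3 shot.py top t12;python3 -c "
import cv2
c=lambda n,x,y,w,h,k:cv2.imwrite(f'pics/{n}z.png',cv2.resize(cv2.imread(f'pics/{n}.png')[y:y+h,x:x+w],None,fx=k,fy=k,interpolation=cv2.INTER_CUBIC))
c('s12',190,150,160,110,5)
c('w12',220,150,200,190,4)"
```

```text
t 24.6
position [ 0.54119564 -0.03112809  0.10293892]
tool_rot [3.14129206e+00 2.86464797e-03 2.95269648e+00]
force [-0.12674924  0.57875693 -0.16299453]
joint_pos [-7.93998821e-02  4.88690123e-01  1.89573788e+00 -2.08084513e-05
  7.54284313e-01 -1.46128532e+00]
finger_gap 1.590688521461027e-05
t 24.65
position [ 0.54108978 -0.03112732  0.10288911]
tool_rot [3.14129063e+00 2.80696241e-03 2.95267391e+00]
force [-0.11042339 -0.1765694  -0.01513461]
joint_pos [-7.94182437e-02  4.88672466e-01  1.89595228e+00 -9.54985866e-06
  7.54144754e-01 -1.46128930e+00]
finger_gap 0.00022708783567684793
t 24.7
position [ 0.54096126 -0.03113551  0.10276778]
tool_rot [3.14129269e+00 2.60352097e-03 2.95259287e+00]
force [-0.13098733  0.20660556 -0.40705175]
joint_pos [-7.94632963e-02  4.88797532e-01  1.89614573e+00  1.97990069e-05
  7.54028687e-01 -1.46127464e+00]
finger_gap -1.3487792371527805e-05
```

View pics/s12z.png

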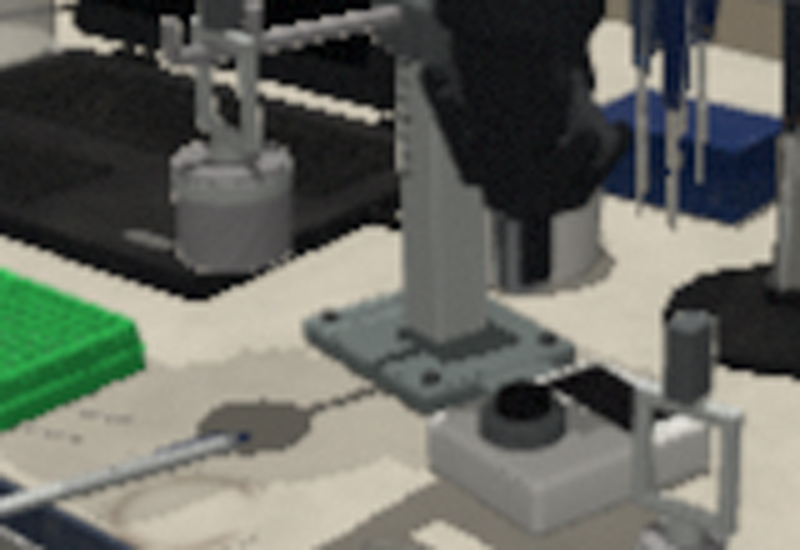

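View pics/w12z.png

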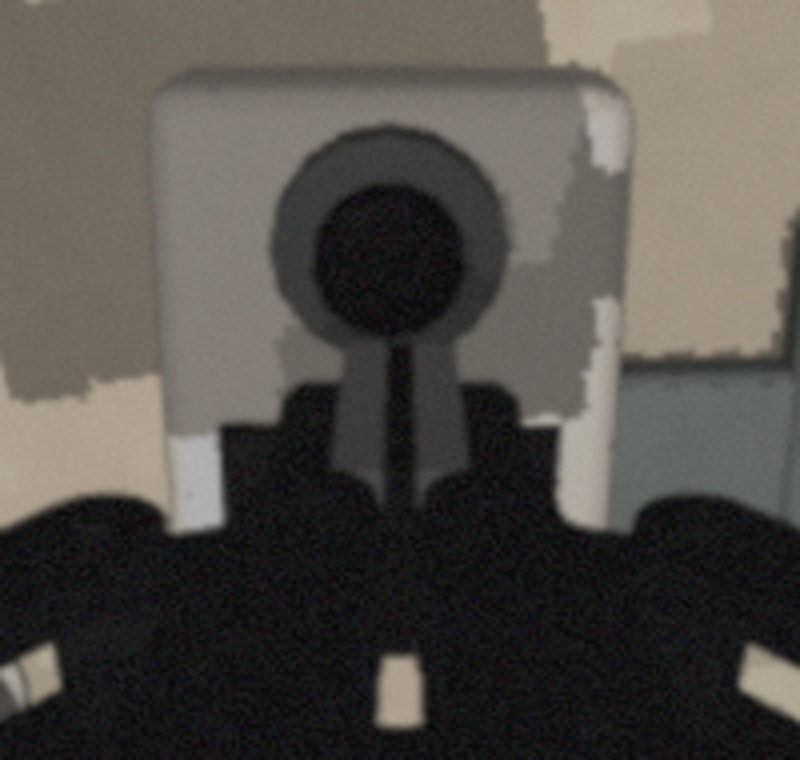

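```bash
python3 - <<'E'
from h import *; import pickle
o,_=pickle.load(open("pics/w12.pkl","rb"))
w=lambda x,y,z: wplane(o,220+(x+.5)/4-.5,150+(y+.5)/4-.5,z)
for z in (.043,.048,.053):
  print(z,w(390,260,z), 'dia',np.linalg.norm(w(315,260,z)-w(465,260,z)))
E
```

```text
0.043 [ 0.54027593 -0.0334189   0.043     ] dia 0.025790485519332586
0.048 [ 0.53870928 -0.033076    0.048     ] dia 0.025154103761511355
0.053 [ 0.53714263 -0.03273311  0.053     ] dia 0.024517722003690158
```

Call:
move_arm --deltas "0 -0.1 -2 0 0 0 0; 0 0 -1.5 0 0 0 0; 0 0 -0.5 0 0 0 0; 0 0 0 0 0 0 0; 0 0 0 0 0 0 0"

```text
t: 25.38
position: [0.5404, -0.0321, 0.0617]
tool_rot: [3.142, 0.001, 2.953]
force: [0.7, -0.2, 0.1]
finger_gap: 0.0002
```

```bash
python3 - <<'E'
from plant import env,eyes
import numpy as np,cv2
G=[]
for i in range(80): G.append(cv2.cvtColor(eyes.get_image("scene")["pixels"],cv2.COLOR_BGR2GRAY).astype(float)[120:210,215:300])
o=env.get_obs();print(o["t"],o["position"],o["force"])
w=cv2.createHanningWindow((90-5,90-5),cv2.CV_64F)
ref=np.mean(G[-20:],0)
# canister patch rows: vertical shift by phase correlation
def sh(a): return cv2.phaseCorrelate(ref[30:90,5:50].copy(),a[30:90,5:50].copy(),cv2.createHanningWindow((45,60),cv2.CV_64F))[0]
print(np.round([sh(g)[1] for g in G],3)); print(np.round([sh(g)[0] for g in G],3)[::8])
cv2.imwrite("pics/bob.png",cv2.resize(ref[30:90,5:50].astype(np.uint8),None,fx=6,fy=6))
E
```

```text
29.375 [ 0.54003261 -0.03207855  0.06131681] [-0.2607151   0.59264674  0.7903594 ]
[-0.023 -0.01   0.023  0.034  0.005  0.02   0.021  0.046 -0.007  0.025
  0.034  0.023  0.012  0.029 -0.024  0.016 -0.012  0.036  0.022  0.042
  0.037  0.03  -0.009  0.01   0.074 -0.07   0.     0.024 -0.025 -0.004
  0.039  0.013  0.016  0.005  0.026  0.004  0.021 -0.004  0.008  0.017
  0.014  0.02   0.04  -0.016  0.037  0.006  0.051  0.04   0.007  0.016
 -0.006  0.014 -0.019  0.051  0.045  0.02   0.009 -0.015  0.036  0.024
  0.012  0.023  0.022  0.022 -0.017  0.019  0.016  0.007 -0.042  0.007
  0.01   0.002  0.014 -0.004 -0.035  0.009 -0.027 -0.03   0.022  0.001]
[0.481 0.561 0.531 0.497 0.539 0.46  0.462 0.495 0.469 0.514]
```

View pics/bob.png

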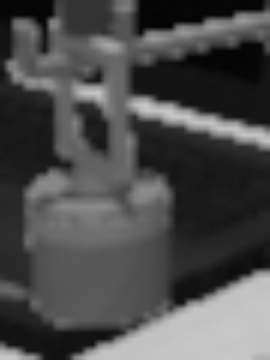

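The canister is still: its image shift stays at noise level (about 0.02 px) over 4 s. I'll press the key gently, feeling for contact.

Call:
move_arm --deltas "0 0 -0.4 0 0 0 0; 0 0 -0.4 0 0 0 0; 0 0 -0.3 0 0 0 0; 0 0 -0.2 0 0 0 0; 0 0 0 0 0 0 0"

```text
t: 30.0
position: [0.5399, -0.0321, 0.0483]
tool_rot: [-3.142, -0.0, 2.953]
force: [-2.1, 0.6, 3.9]
finger_gap: 0.0001
```

Call:
move_arm --deltas "0 0 -0.2 0 0 0 0; 0 0 -0.1 0 0 0 0; 0 0 0 0 0 0 0"

```text
t: 30.38
position: [0.54, -0.0321, 0.046]
tool_rot: [-3.142, -0.0, 2.953]
force: [-3.7, -0.0, 12.0]
finger_gap: -0.0001
```

At 12 N the key has reached its stop, well past the 5 N it needs. I'll take a quick look, then lift off.

```bash
python3 shot.py scene s13;python3 -c "
import cv2
c=lambda n,x,y,w,h,k:cv2.imwrite(f'pics/{n}z.png',cv2.resize(cv2.imread(f'pics/{n}.png')[y:y+h,x:x+w],None,fx=k,fy=k,interpolation=cv2.INTER_CUBIC))
c('s13',190,130,160,130,5)"
```

```text
t 30.375
position [ 0.53997388 -0.03205643  0.04595865]
tool_rot [-3.14158054e+00 -8.97677356e-05  2.95265764e+00]
force [-3.68335537 -0.03752722 11.95927625]
joint_pos [-8.12968527e-02  5.86752000e-01  1.91107376e+00 -3.99460300e-06
  6.43857443e-01 -1.46315497e+00]
finger_gap -6.205732847480845e-05
```

View pics/s13z.png

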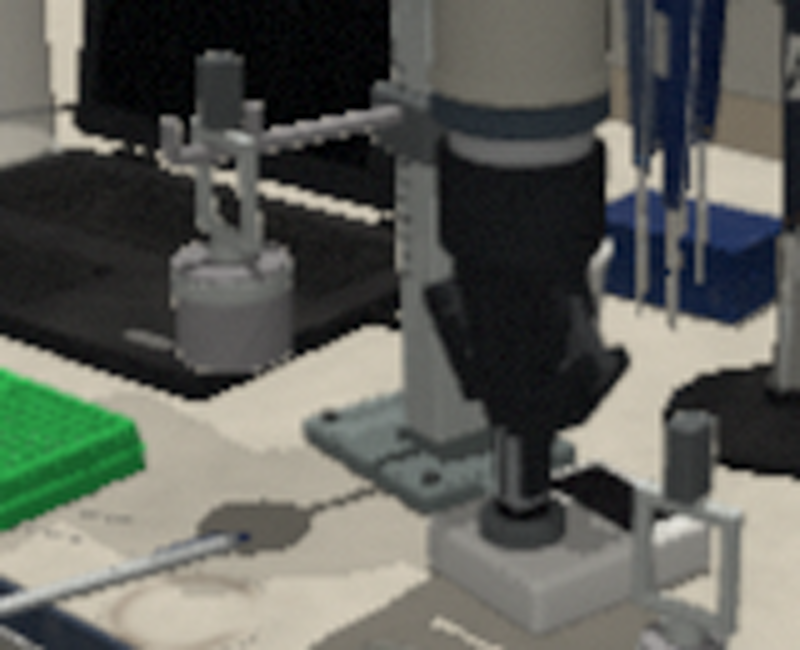

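Call:
move_arm --deltas "0 0 0.5 0 0 0 0; 0 0 1 0 0 0 0; 0 0 2 0 0 0 0; 0 0 4 0 0 0 0; 0 0 5 0 0 0 0"

```text
t: 31.05
position: [0.5394, -0.032, 0.171]
tool_rot: [-3.141, -0.002, 2.953]
force: [0.2, -1.0, 0.2]
finger_gap: 0.0001
```

Call:
move_arm --deltas "-1 -1 5 0 0 0 0; -1 -1 5 0 0 0 0; 0 0 3 0 0 0 0; 0 0 0 0 0 0 0; 0 0 0 0 0 0 0"

```text
t: 31.68
position: [0.5195, -0.0519, 0.2997]
tool_rot: [-3.142, -0.001, 2.953]
force: [-0.4, -0.3, -0.2]
finger_gap: 0.0002
```

```bash
python3 shot.py scene s14;python3 shot.py top t14;python3 -c "
import cv2
c=lambda n,x,y,w,h,k:cv2.imwrite(f'pics/{n}z.png',cv2.resize(cv2.imread(f'pics/{n}.png')[y:y+h,x:x+w],None,fx=k,fy=k,interpolation=cv2.INTER_CUBIC))
c('s14',190,110,220,190,3.5)"
```

```text
t 31.675
position [ 0.51950312 -0.05194321  0.29966108]
tool_rot [-3.14156753e+00 -8.79516359e-04  2.95271999e+00]
force [-0.43699712 -0.29559402 -0.22199522]
joint_pos [-1.22469141e-01  1.93661891e-01  1.78701352e+00  3.62871953e-05
  1.16179649e+00 -1.50440726e+00]
finger_gap 0.00018421648046955253
t 31.725
position [ 0.51926706 -0.05190673  0.29910797]
tool_rot [-3.14144826e+00 -2.10074591e-03  2.95270609e+00]
force [-0.35054031  0.24006481 -0.29585782]
joint_pos [-1.22433178e-01  1.94441493e-01  1.78736759e+00 -4.98790255e-06
  1.16188927e+00 -1.50434110e+00]
finger_gap -0.00012655867251448356
```

View pics/s14z.png

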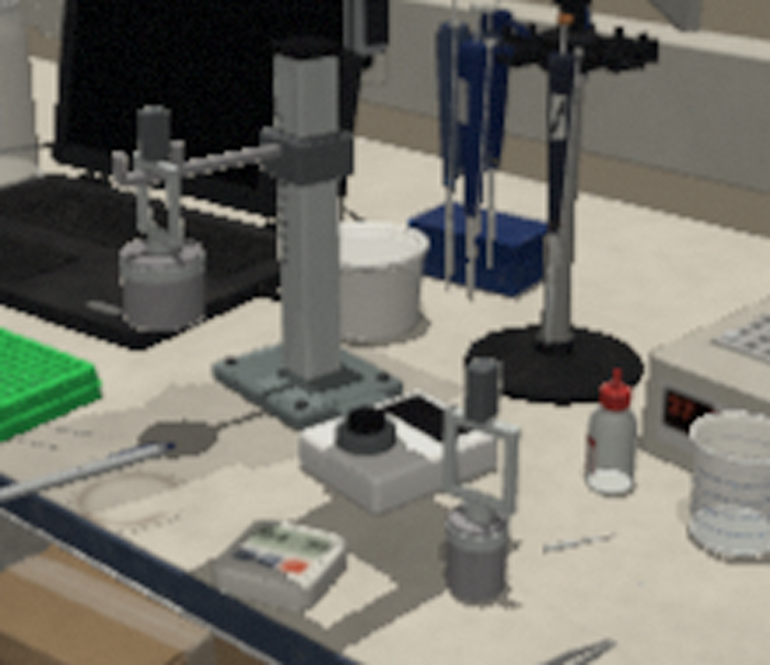

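View pics/t14.png

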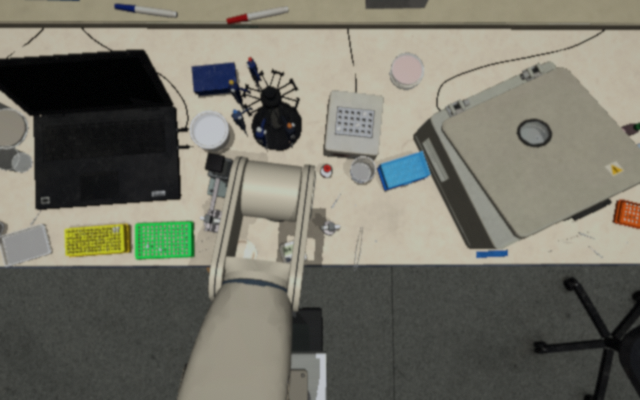

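The canister hangs still, the key is back up and the bystanders are unmoved. I want to be sure the 12 N stop was the key's own travel and not the fingers on its collar, so I'll work out the heights from the pictures already taken.

```bash
python3 -c "
import cv2
c=lambda n,m,x,y,w,h,k:cv2.imwrite(f'pics/{m}.png',cv2.resize(cv2.imread(f'pics/{n}.png')[y:y+h,x:x+w],None,fx=k,fy=k,interpolation=cv2.INTER_CUBIC))
c('s14','ka',275,215,45,35,16);c('s13','kb',275,215,45,35,16);c('w12','kc',280,170,80,75,9)"
```

```text
(no output)
```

View pics/ka.png

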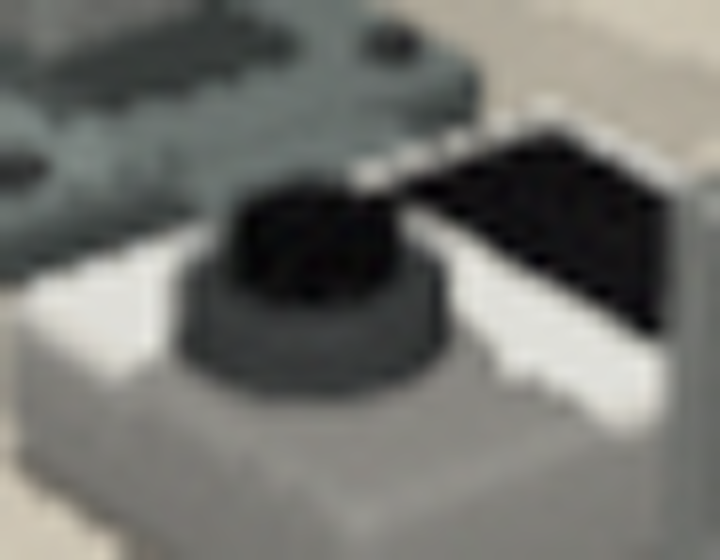

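View pics/kb.png

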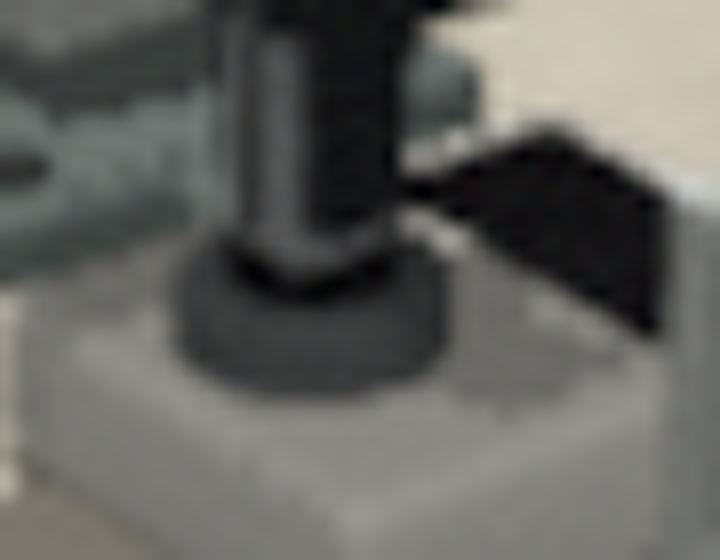

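View pics/kc.png

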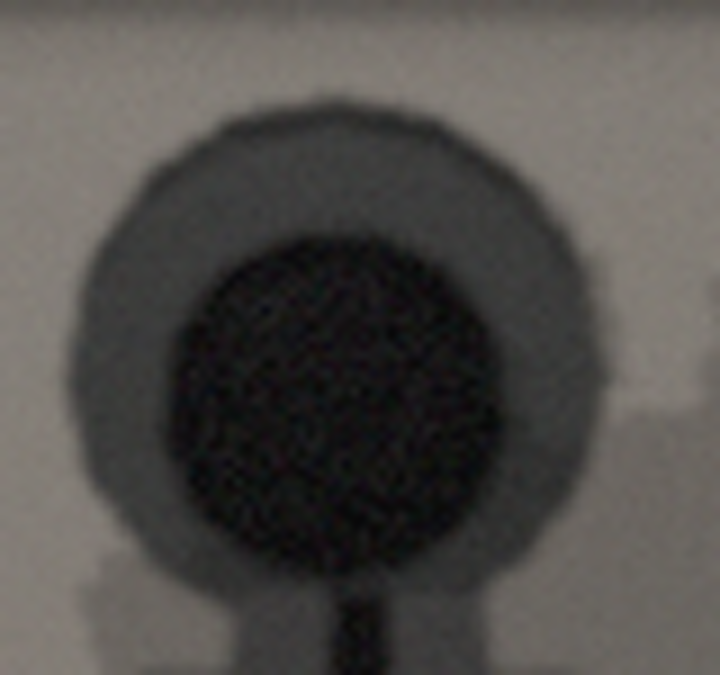

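In the pressed view the fingertips rest on the black key and a band of it still shows above the collar. The 12 N stop was therefore the key's own end of travel. I'll hand in.

```bash
python3 -c "
from plant import env,job
print(env.get_obs()['t']); print(job.job_done())"
```

```text
31.775
the job is handed in; nothing more can be done
None
```

The wide canister is hanging on the scale hook, the hold key has been pressed and let go, and the job was handed in at 31.8 s. No verdict was reported.

- **Weighing:** I gripped the canister by its tab, passed its window over the hook tip and eased it down at about 16 mm/s. The load in the gripper was 2.19 N (about 0.22 kg), falling to -0.03 ± 0.09 N before I let go. The hook had sunk about 28 mm by then.
- **Still before pressing:** after release, the canister's image moved only about 0.02 px over 4 s, which is noise level. I pressed the key only after that.
- **Hold key:** pushing to 12 N took the key to its stop, against the 5 N it needs. I then lifted well clear.
- **Last look:** the canister was hanging upright and the key was back up. The slim canister, bottle and beaker were where they had been, as were the forceps as far as they were in view. The arm was touching nothing.

**Checks that disagreed or fell short:**
- The wrist camera placed the tab and the key up to about 6 mm from the other two views; I used values in between.
- The key top was felt roughly 4 mm higher than the 0.048 to 0.049 m I had measured.
- There was a sideways force of about 1 N on the hook just before release, probably friction; the canister showed no visible shift after release.
- I had no direct reading of hook speed or key travel. Both are inferred from force and pictures.

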